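Recharge a spacer feeder and index the first spacer to its nest

TASK

The spacer feeder on the bench has run empty and its shuttle was left forward: draw the shuttle right back by its handle, load the two longer steel spacers into the top of the tube so that they stand end to end in it, then push the shuttle fully home so that the lower spacer goes into the V nest and the other stays waiting in the tube. The shorter spacer is a reject that would jam the feed: leave it standing where it is.

Things in the scene. Friction and masses are not known exactly. Their poses are not given: they have to be found in the camera images.
- spacer_a_mid (a point): Centre (half-way up) of a good spacer: a plain steel bush standing on end on the bench, 28 mm outside diameter, 42 mm long, 17 mm bore, about 0.13 kg. z is its axis; either end may go down. Grip it across the diameter in its upper half, so that the fingers stay above the tube's rim as its foot enters the funnel.
- spacer_b_mid (a point): Centre of the other good spacer, identical to the first (28 mm diameter, 42 mm long).
- short_spacer_mid (a point): Centre of the reject: a spacer of the same 28 mm diameter but only 28 mm long, standing on end among the others; not to be moved.
- feeder: Spacer feeder bolted to the bench. Origin on the tube's axis at bench height; z up, +y the feed direction (from handle past tube to nest), x across. Base plate 84 mm wide, 12 mm thick, reaching 172 mm to -y and 72 mm to +y; two guide rails up to 57 mm above the bench carry the upright magazine tube (37 mm outside, with a narrow sight slot on its -x side).
- magazine_mouth (a point): Centre of the tube's mouth at the rim, 112 mm above the bench; axes as the feeder's. Funnel 43 mm wide at the rim (49 mm outside), narrowing over 12 mm to the 30.5 mm bore. A part let go there falls to the base plate 100 mm below the rim, or, if the shuttle is forward, on to the shuttle's top 60 mm below. Stacked end to end, two spacers have centres 79 and 37 mm below it (the lower may stand some mm forward).
- shuttle (a joint): Travel of the shuttle along the feeder's +y, in m: 0 right back (the space under the tube is clear), 0.038 fully home (lower spacer pushed into the nest, the shuttle's flat top holding up the one above). It starts part or all the way forward, slides with about 3 N of friction, stays where it is left, and has a hard stop at each end.
- shuttle_grip (a point): Grip point of the shuttle's handle, 80 mm above the bench: the middle of a black upright knob, 20 mm in diameter, spanning 62 to 98 mm above the bench, on a thin post at the shuttle's tail. It lies 148 mm from the tube axis towards the feeder's -y when the shuttle is right back, 110 mm when home, and moves with the shuttle. Axes as the feeder's.
- nest (a point): Where the centre of a fed spacer stands in the V nest at the end of the feed channel: 36.9 mm from the tube axis along the feeder's +y, 33 mm above the bench (the spacer stands on the base plate). Axes as the feeder's. The nest is open above, with about 1 mm of play.
Mind the look-alikes: they are no part of the job. Leave any green look-alike of the part that bears spacer_a_mid alone.

How it is judged:
On the way:
1. both longer spacers stand end to end in the tube, the lower one on the base plate, with the shuttle right back (value of joint shuttle below 0.004 m and ((x of spacer_a_mid in the frame of magazine_mouth between -0.004 and 0.004 m and y of spacer_a_mid in the frame of magazine_mouth between -0.006 and 0.014 m and z of spacer_a_mid in the frame of magazine_mouth between -0.083 and -0.075 m and (angle between spacer_a_mid's own z axis and vertical below 0.12 rad or angle between spacer_a_mid's own z axis and vertical above 3.02 rad) and x of spacer_b_mid in the frame of magazine_mouth between -0.004 and 0.004 m and y of spacer_b_mid in the frame of magazine_mouth between -0.004 and 0.004 m and z of spacer_b_mid in the frame of magazine_mouth between -0.041 and -0.033 m and (angle between spacer_b_mid's own z axis and vertical below 0.12 rad or angle between spacer_b_mid's own z axis and vertical above 3.02 rad)) or (x of spacer_b_mid in the frame of magazine_mouth between -0.004 and 0.004 m and y of spacer_b_mid in the frame of magazine_mouth between -0.006 and 0.014 m and z of spacer_b_mid in the frame of magazine_mouth between -0.083 and -0.075 m and (angle between spacer_b_mid's own z axis and vertical below 0.12 rad or angle between spacer_b_mid's own z axis and vertical above 3.02 rad) and x of spacer_a_mid in the frame of magazine_mouth between -0.004 and 0.004 m and y of spacer_a_mid in the frame of magazine_mouth between -0.004 and 0.004 m and z of spacer_a_mid in the frame of magazine_mouth between -0.041 and -0.033 m and (angle between spacer_a_mid's own z axis and vertical below 0.12 rad or angle between spacer_a_mid's own z axis and vertical above 3.02 rad)))), for 0.2 s.
At the end, for the whole second after the job is handed in: Shuttle home (within 3.5 mm); one longer spacer upright in the V nest (centre within 3 mm in plan, 4 mm in height), the other upright in the tube on the shuttle (centre 34 to 44 mm below the rim, within 4 mm of the axis), both at rest; the short spacer within 25 mm of where it stood (value of joint shuttle above 0.0345 m and ((x of spacer_a_mid in the frame of nest between -0.003 and 0.003 m and y of spacer_a_mid in the frame of nest between -0.003 and 0.003 m and z of spacer_a_mid in the frame of nest between -0.004 and 0.004 m and (angle between spacer_a_mid's own z axis and vertical below 0.12 rad or angle between spacer_a_mid's own z axis and vertical above 3.02 rad) and x of spacer_b_mid in the frame of magazine_mouth between -0.004 and 0.004 m and y of spacer_b_mid in the frame of magazine_mouth between -0.004 and 0.004 m and z of spacer_b_mid in the frame of magazine_mouth between -0.044 and -0.034 m and (angle between spacer_b_mid's own z axis and vertical below 0.12 rad or angle between spacer_b_mid's own z axis and vertical above 3.02 rad)) or (x of spacer_b_mid in the frame of nest between -0.003 and 0.003 m and y of spacer_b_mid in the frame of nest between -0.003 and 0.003 m and z of spacer_b_mid in the frame of nest between -0.004 and 0.004 m and (angle between spacer_b_mid's own z axis and vertical below 0.12 rad or angle between spacer_b_mid's own z axis and vertical above 3.02 rad) and x of spacer_a_mid in the frame of magazine_mouth between -0.004 and 0.004 m and y of spacer_a_mid in the frame of magazine_mouth between -0.004 and 0.004 m and z of spacer_a_mid in the frame of magazine_mouth between -0.044 and -0.034 m and (angle between spacer_a_mid's own z axis and vertical below 0.12 rad or angle between spacer_a_mid's own z axis and vertical above 3.02 rad))) and linear speed of each of spacer_a, spacer_b below 0.02 m/s and distance of short_spacer_mid from where it was at the start of the episode below 0.025 m); the robot touches nothing.
It fails at once if the shorter spacer is moved by more than 25 mm (distance of short_spacer_mid from where it was at the start of the episode above 0.025 m).
It also fails if it takes over 58 s, if anything falls off the work surface, if the arm or the gripper's body presses on something with over 40 N, if the wrist force passes 120 N, or if a joint passes its speed limit or range.

ROBOT

A 6-joint arm with a two-finger parallel gripper is mounted at the origin on a cart in front of the work surface, level with it; the furniture and walls round the work are solid. World frame = base frame: x ahead of the robot, y to its left, z up, the work surface at z = 0. Lengths are in m, angles in rad, forces in N, time in s.
With the tool pointing down it reaches from about 0.375 to 0.9 m from the base axis. Payload 3.1 kg.
Tool frame: the origin (TCP) lies on the centre line of the jaws, within the pads' length; the fingertips stand robot.tip_reach ahead of it and the grasp point (between the pads) lies 3 mm ahead of it (robot.tip_reach is the distance from the TCP to the fingertips, in m); y points along the fingers, z is the direction in which the jaws open and shut, and the axes are right-handed (so a half turn about y gives the same grasp; the last joint's range is limited). The gripper opens to 85 mm and grips with 20 to 120 N. Pads are 22 mm wide; open, the fingers measure 114 mm over their backs; the gripper's body (76 mm by 85 mm) begins 54 mm behind the grasp point. The pads swing forward as they close: fully open they stand 13 mm farther back than shut.
Start: joints at [1.097, 0.527, 1.433, -0, 1.181, -0.178], TCP at [0.182, 0.598, 0.232] pointing down, gripper open.
Joint ranges: [-3.08, 3.08], [-0.75, 2.2], [0.22, 2.44], [-1.43, 4.57], [0, 2.65], [-2.85, 2.85]. Speed limits (rad/s): [2.79, 2.79, 3.14, 3.14, 3.14, 3.14].

INTERFACE

Orientations are given as a unit quaternion [x, y, z, w].
In Python, from rig import robot gives the robot as it stands. The module is installed in compiled form; this text tells all that it offers.
- The arm moves only by the shell command python3 -m creep 'ROWS' [FORCE]. ROWS is JSON, a list of rows, each a list of 3 entries, a list of its own where there are three numbers: the shift along the tool's x, y, z in cm, then the turn about the tool's y in rad, then the closure, from 0 (fully open) to 1 (shut). In form: [[[dx, dy, dz], turn, hand], ...]. A call has 1 to 20 rows; each row is the pose to reach, as a shift and turn from the pose measured when the call began, along the tool's axes at that moment; what a row does not reach only later rows make up. A row lasts 1/12 s, in which the tool goes at most 41.7 mm and 7.16 degrees, less where a joint would pass 70% of its speed; a pose out of reach is approached as far as the arm can. A call with a gripper value outside its range is refused whole. The fingers move at their own pace and stop on an object; FORCE is the grip in N (left out, the last holds). Time passes only in rows, so rows that repeat a pose let the fingers close. It gives the time, the measured TCP pose, the force and the opening at its end, in the units of the state.
- robot.observe(): the state, without advancing time (a new reading comes with each control period).
- robot.read_camera(name): name is "scene" or "top" or "wrist"; returns a dict with "color" (480x640x3 uint8, blue, green, red), "mtx" (3x3 intrinsics, pixels), "eye" and "orientation" of the camera in the world. Camera axes: x right, y up, looking along -z (the intrinsics and any distortion apply to the point x, -y, -z); pixel columns grow to the right and rows downward; lengths in m; the calibration is good to about 2 mm. A picture is of the moment at which its call begins. There is no depth.
- robot.finish_job(): hands the job in, once; it reports no verdict.
The state is a dict: "clock": time; "joint_positions": joint angles; "dq": joint speeds; "joint_torque": joint torques, N m; "position": TCP position; "orientation": TCP orientation; "ft_force": force on the tool from outside, world axes, zero at the start; "torque": the same for the moment, N m; "opening": opening from 0.0 (shut) to 1.0 (fully open).
Only numpy, scipy, OpenCV 4.12 (cv2) and the standard library are available. Lean on these libraries where they do the work, as an engineer would, in place of code of your own. Each camera call takes 0.05 s, during which the arm holds its last target.

## Working session

There is one attempt and no reset: what is moved stays moved. The work goes in short steps, Python scripts to look and compute and a shell command to move; the robot and the scene stay as the last step left them, time stands still between calls to the robot, and variables do not carry over. Pictures are saved under pics/ and viewed, and the job is handed in when it is done.

```bash
mkdir -p pics; python3 - <<'E'
from rig import robot
import cv2,pickle
print(robot.tip_reach); print(robot.observe())
for n in ("scene","top","wrist"):
    r=robot.read_camera(n); cv2.imwrite(f"pics/{n}0.png",r["color"]); pickle.dump(r,open(f"{n}0.pkl","wb"))
    print(n,r["mtx"],r["eye"],r["orientation"],[k for k in r])
E
```

```text
0.022
{'clock': 0.0, 'joint_positions': array([ 1.09748396e+00,  5.28501054e-01,  1.43390114e+00,  1.41665352e-05,
        1.18141550e+00, -1.78519658e-01]), 'dq': array([ 1.74336597e-03,  1.01483561e-03, -4.22946260e-05, -1.20640165e-03,
       -5.11161884e-04, -1.02559740e-03]), 'joint_torque': array([ 1.04452789e-03, -4.42355919e+01, -1.78028959e+01, -2.13160897e-04,
        8.29374825e-03, -8.55987878e-06]), 'position': array([0.18123544, 0.59739531, 0.23141257]), 'orientation': array([ 0.70018255, -0.10410606,  0.10359354, -0.698695  ]), 'ft_force': array([ 0.43477394, -0.78122694, -0.28240631]), 'torque': array([ 0.00150185, -0.0146759 , -0.04027217]), 'opening': 0.9992792929209994}
scene [[570.48086473   0.         326.11180177]
 [  0.         570.48086473 250.03511328]
 [  0.           0.           1.        ]] [ 0.09655965 -0.8413383   0.71903374] [ 0.4047521  -0.09803067 -0.2384674   0.87732493] ['color', 'mtx', 'eye', 'orientation']
top [[558.79812579   0.         320.39157511]
 [  0.         558.79812579 240.19889451]
 [  0.           0.           1.        ]] [ 0.26440303 -0.23823844  1.21374276] [ 0.0562431  -0.04636341 -0.69540406  0.71491282] ['color', 'mtx', 'eye', 'orientation']
wrist [[369.12716635   0.         323.70197256]
 [  0.         369.12716635 239.84707227]
 [  0.           0.           1.        ]] [0.10178092 0.62066261 0.37324788] [-0.13131255 -0.09632102  0.58741957  0.7927279 ] ['color', 'mtx', 'eye', 'orientation']
```

View pics/scene0.png

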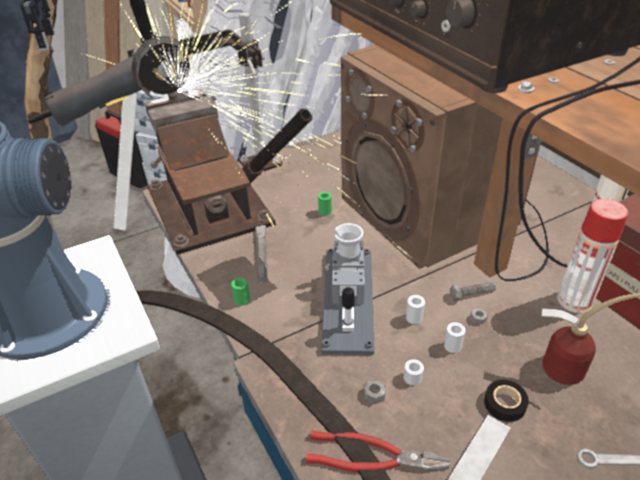

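View pics/top0.png

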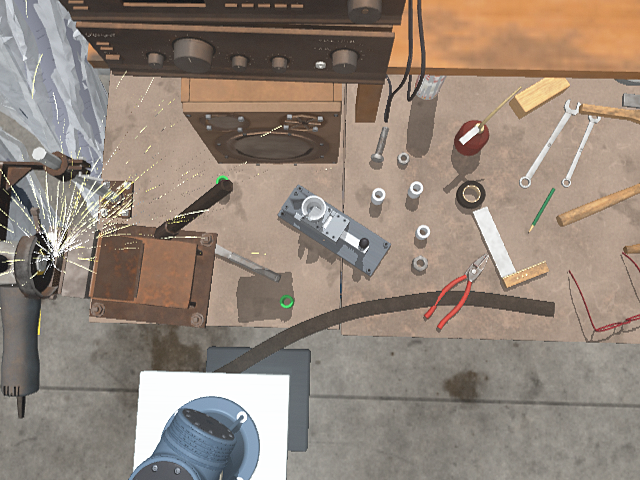

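View pics/wrist0.png

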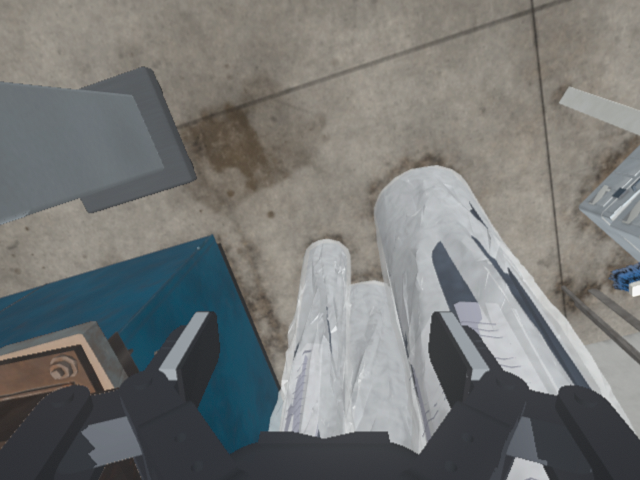

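```bash
cat > h.py <<'E'
import numpy as np, cv2, pickle
from scipy.spatial.transform import Rotation as R
def ray(c,u,v):
    K=c["mtx"]; d=np.array([(u-K[0,2])/K[0,0],-(v-K[1,2])/K[1,1],-1.])
    d=R.from_quat(c["orientation"]).apply(d); return np.array(c["eye"]),d
def onz(c,u,v,z):
    e,d=ray(c,u,v); return e+d*(z-e[2])/d[2]
def proj(c,P):
    q=R.from_quat(c["orientation"]).inv().apply(np.atleast_2d(P)-c["eye"])
    K=c["mtx"]; return np.c_[K[0,2]+K[0,0]*q[:,0]/-q[:,2],K[1,2]+K[1,1]*(-q[:,1])/-q[:,2]]
def tri(l):
    A=np.zeros((3,3));b=np.zeros(3)
    for c,u,v in l:
        e,d=ray(c,u,v);d/=np.linalg.norm(d);M=np.eye(3)-np.outer(d,d);A+=M;b+=M@e
    return np.linalg.solve(A,b)
def ld(n): return pickle.load(open(n+".pkl","rb"))
def crop(im,x0,y0,x1,y1,s,f): cv2.imwrite("pics/"+f,cv2.resize(im[y0:y1,x0:x1],None,fx=s,fy=s,interpolation=cv2.INTER_CUBIC))
E
python3 - <<'E'
from h import *
s=ld("scene0");t=ld("top0")
crop(s["color"],310,215,480,395,3.3,"sc1.png")
crop(t["color"],260,160,450,290,4,"tc1.png")
E
```

```text
(no output)
```

View pics/sc1.png

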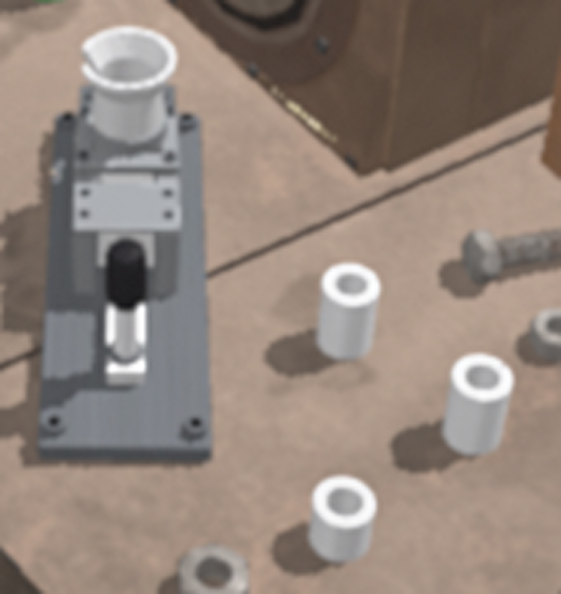

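View pics/tc1.png

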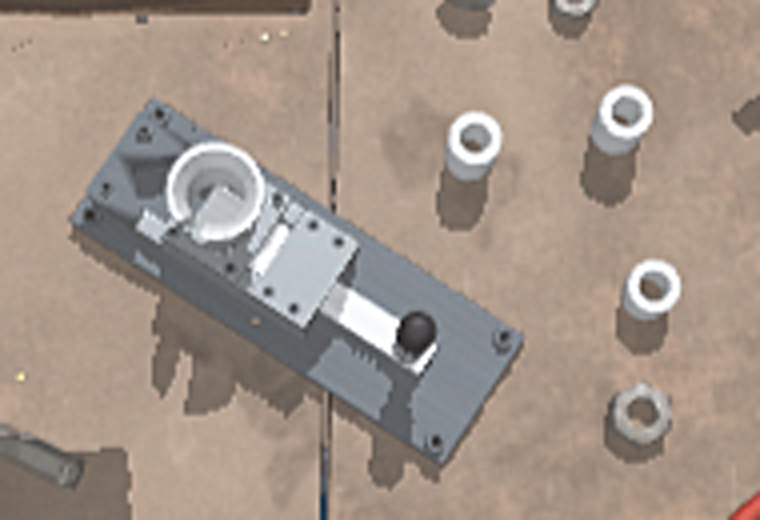

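```bash
python3 - <<'E'
from h import *
s=ld("scene0");t=ld("top0")
np.set_printoptions(precision=4,suppress=True)
# mask ring centroids: white
for n,c,rois in (("top",t,[(369,186,388,206),(406,179,426,199),(413,222,434,243),(300,192,330,224)]),("scene",s,[(405,293,428,325),(444,320,467,353),(402,357,426,386),(332,220,365,262)])):
    for (x0,y0,x1,y1) in rois:
        g=c["color"][y0:y1,x0:x1].min(2); m=(g>200).astype(np.uint8)
        k=cv2.findContours(m,cv2.RETR_EXTERNAL,cv2.CHAIN_APPROX_NONE)[0]; k=max(k,key=len)
        e=cv2.fitEllipse(k); print(n,np.array(e[0])+[x0,y0],e[1:],cv2.boundingRect(k))
pts=dict(A=((378.5,194.5),(416.4,301.4)),B=((416.75,188),(456.4,329.2)),S=((423.5,232),(414.5,367.1)),M=((314,207.5),(349,232.6)),knob=((364,242.75),(348.8,290.8)))
zs=dict(A=.042,B=.042,S=.028,M=.112,knob=.098)
for k,(a,b) in pts.items():
    print(k,tri([(t,*a),(s,*b)]),"top",onz(t,*a,zs[k]),"scene",onz(s,*b,zs[k]))
# base plate corners top z=.012
cr=[(152,98),(523,335),(442,468),(70,222)]
P=[onz(t,260+u/4,160+v/4,.012)[:2] for u,v in cr]; print(np.array(P))
E
```

```text
top [378.3597 194.0561] ((11.980873107910156, 12.388345718383789), 173.9202423095703) (3, 2, 13, 13)
top [416.1777 187.3493] ((11.935261726379395, 12.386262893676758), 160.1744384765625) (4, 2, 13, 14)
top [423.1885 230.9738] ((11.951027870178223, 12.469618797302246), 145.4906768798828) (4, 3, 13, 13)
top [313.4142 207.0203] ((21.971240997314453, 22.5684814453125), 95.21158599853516) (2, 4, 24, 24)
scene [415.9491 300.9386] ((12.151102066040039, 16.703868865966797), 99.6586685180664) (3, 2, 17, 13)
scene [455.5887 328.9862] ((13.342668533325195, 17.7869873046875), 102.8930435180664) (3, 2, 18, 15)
scene [413.8723 366.7749] ((14.45665168762207, 18.331790924072266), 102.587646484375) (3, 2, 19, 16)
scene [348.6864 232.3068] ((17.27216148376465, 26.519855499267578), 91.35335540771484) (3, 3, 28, 19)
A [ 0.5381 -0.3411  0.0407] top [ 0.5378 -0.341   0.042 ] scene [ 0.5373 -0.3421  0.042 ]
B [ 0.5541 -0.4226  0.0426] top [ 0.5542 -0.4227  0.042 ] scene [ 0.5545 -0.4223  0.042 ]
S [ 0.4617 -0.4399  0.0284] top [ 0.4613 -0.4397  0.028 ] scene [ 0.4625 -0.4398  0.028 ]
M [ 0.4913 -0.2057  0.112 ] top [ 0.4914 -0.2058  0.112 ] scene [ 0.4913 -0.2057  0.112 ]
knob [ 0.4261 -0.3089  0.095 ] top [ 0.4245 -0.3083  0.098 ] scene [ 0.4257 -0.3118  0.098 ]
[[ 0.5628 -0.1659]
 [ 0.4362 -0.3716]
 [ 0.3629 -0.3289]
 [ 0.4921 -0.1234]]
```

```bash
python3 - <<'E'
from h import *
s=ld("scene0");t=ld("top0")
np.set_printoptions(precision=4,suppress=True)
print("barTip",tri([(t,226,184),(s,307,115)]))
print("steelbar",tri([(t,280,277),(s,262,278)]),tri([(t,218,247),(s,258,228)]))
print("grinder end",tri([(t,18,385),(s,52,110)]),"head",tri([(t,45,250),(s,160,55)]))
print("speaker corners",tri([(t,183,111),(s,343,55)]),tri([(t,339,111),(s,427,98)]))
print("clamp",tri([(t,48,152),(s,255,55)]),"amp corner",tri([(t,400,20),(s,497,90)]))
print("vise", onz(t,165,280,.1))
pts=dict(A=((378.36,194.06),(415.95,300.94)),B=((416.18,187.35),(455.59,328.99)),S=((423.19,230.97),(413.87,366.77)),M=((313.41,207.02),(348.69,232.31)),knob=((363.6,242.4),(348.4,290.4)))
for k,(a,b) in pts.items(): print(k,tri([(t,*a),(s,*b)]))
from rig import robot
o=robot.observe(); print(R.from_quat(o["orientation"]).as_matrix())
crop(t["color"],0,120,360,400,2.2,"tl.png")
E
```

```text
barTip [ 0.4991 -0.0548  0.2608]
steelbar [ 0.3553 -0.1338  0.0153] [0.4141 0.0048 0.0118]
grinder end [0.1356 0.3004 0.216 ] head [0.3564 0.2359 0.2994]
speaker corners [0.6104 0.0132 0.3171] [ 0.6007 -0.2467  0.3455]
clamp [0.5529 0.2757 0.2415] amp corner [ 0.7048 -0.3207  0.379 ]
vise [0.3383 0.0882 0.1   ]
A [ 0.5384 -0.3405  0.0413]
B [ 0.555  -0.4212  0.0414]
S [ 0.4629 -0.4388  0.0276]
M [ 0.492  -0.2043  0.1115]
knob [ 0.4264 -0.308   0.095 ]
[[ 0.9569 -0.0008  0.2906]
 [-0.2906 -0.0015  0.9569]
 [-0.0003 -1.     -0.0017]]
```

View pics/tl.png

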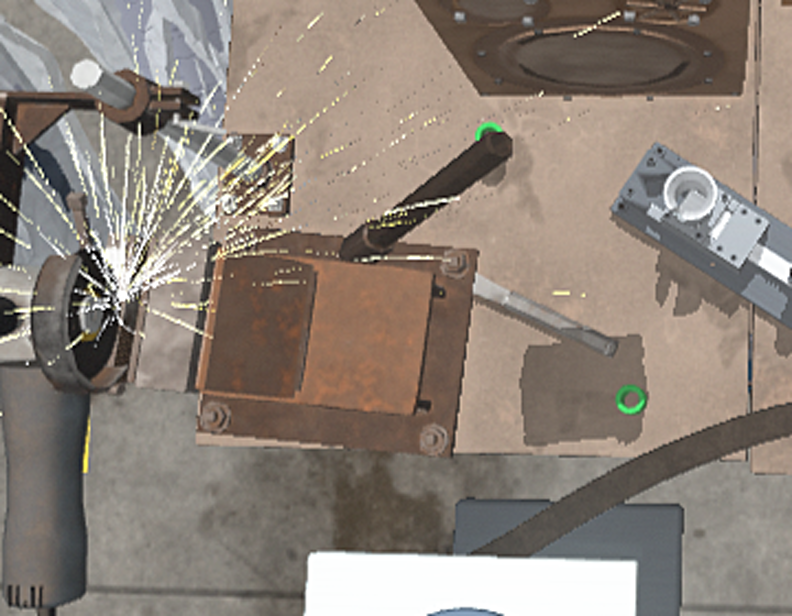

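```bash
cat >> h.py <<'E'
def plan(*Ps,yaw=None):
    from rig import robot
    o=robot.observe(); M=R.from_quat(o["orientation"]).as_matrix()
    y0=np.degrees(np.arctan2(M[1,2],M[0,2]))
    np.set_printoptions(precision=3,suppress=True)
    print("p",o["position"],"yaw",y0,"tilt",M[2,1],"q",o["joint_positions"],"op",o["opening"],"F",o["ft_force"],"t",o["clock"])
    for P in Ps: print("shift",M.T@(np.array(P)-o["position"])*100)
    if yaw is not None: print("turn",np.radians((y0-yaw+180)%360-180))
E
python3 - <<'E'
from h import *
plan((.181,.597,.53),(.3,.45,.53),(.45,.15,.53),(.45,-.1,.53),(.426,-.308,.3),yaw=-32)
E
```

```text
p [0.181 0.598 0.232] yaw 73.10902386964622 tilt -0.9999985206976085 q [ 1.097  0.528  1.434 -0.     1.181 -0.179] op 0.9985723812805156 F [-0.354 -0.23  -0.477] t 0.15
shift [ -0.024 -29.836  -0.111]
shift [ 15.634 -29.823 -10.719]
shift [ 38.703 -29.788 -35.067]
shift [ 45.967 -29.75  -58.988]
shift [ 49.721  -6.716 -79.549]
turn 1.8344985400826372
```

```bash
python3 -m creep '[[[0,-4,0],0,0],[[0,-8,0],0,0],[[0,-12,0],0,0],[[0,-16,0],0,0],[[0,-20,0],0,0],[[0,-24,0],0,0],[[0,-28,0],0,0],[[2,-30,-1.5],0,0],[[5,-30,-3.5],0,0],[[8.5,-30,-6],0,0],[[12,-30,-8.5],0,0],[[15.5,-30,-11],0,0]]'; python3 - <<'E'
from h import *
plan((.45,.15,.53),(.45,-.1,.53),(.426,-.308,.3),yaw=-32)
E
```

```text
clock: 1.15
position: [0.2958, 0.4494, 0.5315]
orientation: [0.7, -0.104, 0.103, -0.699]
ft_force: [1.0, 0.5, 0.6]
opening: 0.998
p [0.296 0.449 0.531] yaw 73.17347425818325 tilt -0.9999975606264684 q [ 0.781  0.205  1.138 -0.001  1.8   -0.496] op 0.9976904279760969 F [1.001 0.485 0.636] t 1.15
shift [ 23.423   0.191 -24.191]
shift [ 30.66    0.24  -48.121]
shift [ 34.393  23.284 -68.675]
turn 1.8356234115667986
```

```bash
python3 -m creep '[[[2.8,0,-2.9],0.1,0],[[5.6,0,-5.8],0.2,0],[[8.4,0,-8.7],0.3,0],[[11.2,0,-11.6],0.4,0],[[14,0,-14.5],0.5,0],[[16.8,0,-17.4],0.6,0],[[19.6,0,-20.3],0.7,0],[[22.4,0,-23.2],0.8,0],[[24,0,-27],0.9,0],[[25.2,0,-31],1.0,0],[[26.4,0,-35],1.1,0],[[27.6,0,-39],1.2,0],[[28.8,0,-43],1.3,0],[[30,0,-47],1.4,0],[[31,0,-50.5],1.5,0],[[31.5,2,-54],1.6,0],[[32,4,-57.5],1.7,0],[[32.5,6,-61],1.83,0],[[33,8.5,-64],1.83,0],[[33.5,11.5,-66],1.83,0]]'; python3 - <<'E'
from h import *
from rig import robot
plan((.426,-.308,.2),(.426,-.308,.085),yaw=-32)
r=robot.read_camera("wrist"); cv2.imwrite("pics/w1.png",r["color"]); pickle.dump(r,open("w1.pkl","wb"))
print(proj(r,[(.4264,-.308,.098),(.492,-.2043,.112),(.5384,-.3405,.042),(.555,-.4212,.042),(.463,-.4388,.028)]))
E
```

```text
clock: 2.82
position: [0.4248, -0.2828, 0.4175]
orientation: [0.344, -0.616, 0.62, -0.343]
ft_force: [1.5, -0.2, 0.4]
opening: 0.999
p [ 0.425 -0.283  0.417] yaw -31.844322483039218 tilt -0.9999881840300904 q [-0.805  0.194  1.439 -0.003  1.505 -0.249] op 0.9988186618647925 F [ 1.507 -0.208  0.361] t 2.8167
shift [ 1.992 21.761  1.366]
shift [ 1.948 33.261  1.331]
turn 0.0027170852422951563
[[334.232 198.65 ]
 [336.427  94.491]
 [414.073 167.429]
 [450.114 209.267]
 [397.657 247.412]]
```

View pics/w1.png

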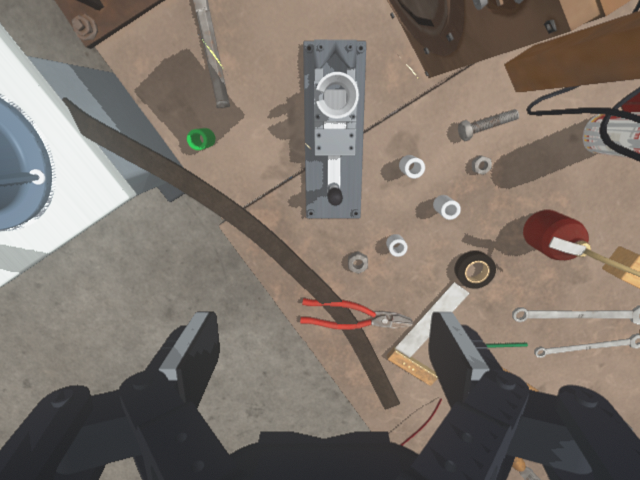

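```bash
python3 -m creep '[[[1.5,3,1.0],0,0],[[1.95,7,1.35],0,0],[[1.95,11,1.35],0,0],[[1.95,15,1.35],0,0],[[1.95,19,1.35],0,0],[[1.95,23,1.35],0,0],[[1.95,26,1.35],0,0],[[1.95,29,1.35],0,0],[[1.95,31,1.35],0,0],[[1.95,33,1.35],0,0],[[1.95,33,1.35],0,0.5],[[1.95,33,1.35],0,1],[[1.95,33,1.35],0,1],[[1.95,33,1.35],0,1],[[1.95,33,1.35],0,1],[[1.95,33,1.35],0,1],[[1.95,33,1.35],0,1],[[1.95,33,1.35],0,1]]' 40; python3 - <<'E'
from h import *
from rig import robot
plan((.426,-.308,.087),yaw=-32)
r=robot.read_camera("wrist"); cv2.imwrite("pics/w2.png",r["color"])
E
```

```text
clock: 4.37
position: [0.4256, -0.3106, 0.0824]
orientation: [0.343, -0.616, 0.621, -0.342]
ft_force: [8.7, -2.9, -1.5]
opening: 0.206
p [ 0.426 -0.311  0.082] yaw -32.012337567394084 tilt -0.9999678578337026 q [-0.841  0.628  1.807 -0.006  0.7   -0.278] op 0.20612062389303087 F [ 8.666 -2.887 -1.5  ] t 4.3667
shift [-0.236 -0.467 -0.097]
turn -0.0002153311727132181
```

View pics/w2.png

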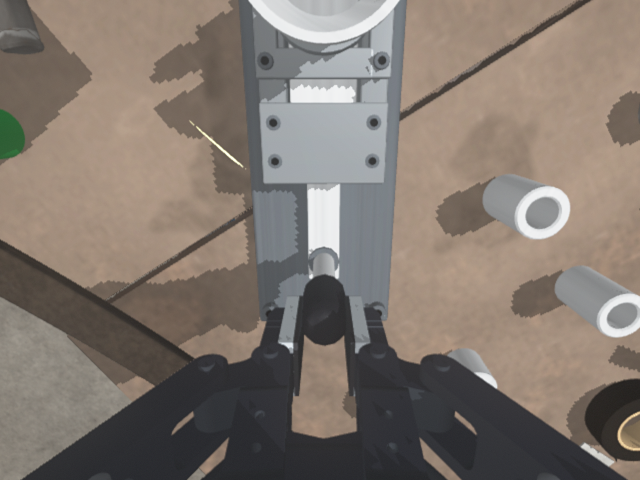

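```bash
python3 -m creep '[[[0.4,0,0],0,1],[[0.9,0,0],0,1],[[1.4,0,0],0,1],[[1.9,0,0],0,1],[[2.3,0,0],0,1],[[2.5,0,0],0,1],[[2.7,0,0],0,1],[[2.8,0,0],0,1],[[2.8,0,0],0,1],[[2.8,0,0],0,1]]'; python3 - <<'E'
from h import *
from rig import robot
plan()
p=robot.observe()["position"]; f=np.array([.528,.849,0]); print((p-np.array([.492,-.2043,.11]))@f)
r=robot.read_camera("wrist"); cv2.imwrite("pics/w3.png",r["color"])
E
```

```text
clock: 5.25
position: [0.4126, -0.3315, 0.0824]
orientation: [0.341, -0.617, 0.621, -0.343]
ft_force: [14.4, 10.4, -7.3]
opening: 0.202
p [ 0.413 -0.332  0.082] yaw -32.198319303189095 tilt -0.9999797667637123 q [-0.89   0.63   1.8    0.004  0.705 -0.33 ] op 0.20233336619069503 F [14.388 10.423 -7.322] t 5.25
-0.1499585239758789
```

View pics/w3.png

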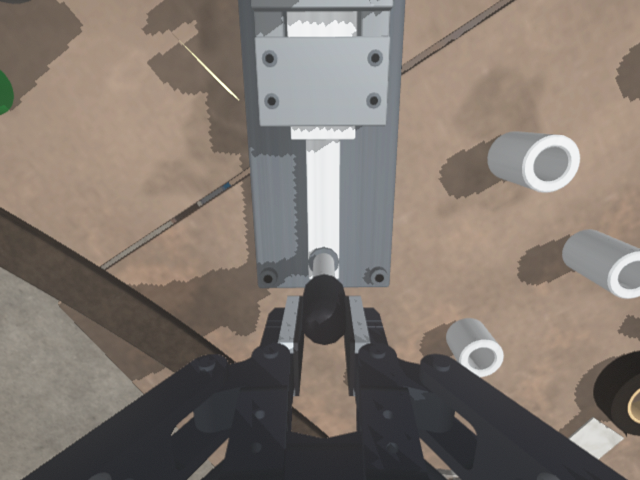

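```bash
python3 -m creep '[[[2.8,0,0],0,0],[[0,0,0],0,0],[[0,0,0],0,0],[[0,0,0],0,0],[[0,0,0],0,0],[[0,-3,0],0,0],[[0,-7,0],0,0],[[0,-11,0],0,0],[[0,-11,0],0,0]]'; python3 - <<'E'
from h import *
from rig import robot
plan((.538,-.3405,.193),(.5384,-.3405,.1),(.5384,-.3405,.047),yaw=-32)
r=robot.read_camera("scene"); crop(r["color"],310,215,480,395,3.3,"s4.png")
E
```

```text
clock: 6.05
position: [0.415, -0.3354, 0.1998]
orientation: [0.34, -0.611, 0.626, -0.344]
ft_force: [0.9, -1.2, 0.7]
opening: 0.998
p [ 0.415 -0.335  0.2  ] yaw -32.14358755879697 tilt -0.9997640286521827 q [-0.89   0.441  1.712  0.002  0.967 -0.33 ] op 0.9975141745655827 F [ 0.933 -1.241  0.687] t 6.05
shift [-6.117  0.873 10.669]
shift [-6.19  10.171 10.507]
shift [-6.22  15.47  10.396]
turn -0.0025060756659082556
```

View pics/s4.png

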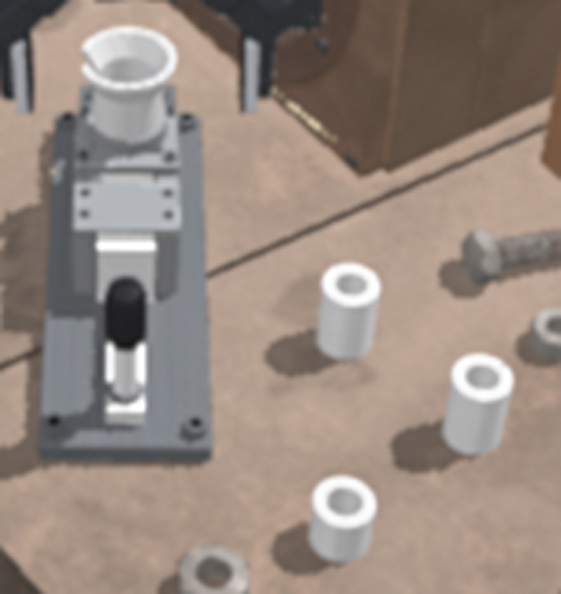

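```bash
python3 -m creep '[[[-2,1,3.5],0,0],[[-4,2,7],0,0],[[-6.1,4,10.5],0,0],[[-6.2,7,10.5],0,0.2],[[-6.2,10,10.5],0,0.3],[[-6.2,10,10.5],0,0.3],[[-6.2,10,10.5],0,0.3]]'; python3 - <<'E'
from h import *
from rig import robot
plan((.5384,-.3405,.1),(.5384,-.3405,.047),yaw=-32)
r=robot.read_camera("wrist"); cv2.imwrite("pics/w5.png",r["color"])
print(proj(r,[(.5384,-.3405,.042),(.555,-.4212,.042)]))
E
```

```text
clock: 6.68
position: [0.5351, -0.3373, 0.096]
orientation: [0.341, -0.615, 0.622, -0.343]
ft_force: [0.6, -0.2, 0.4]
opening: 0.705
p [ 0.535 -0.337  0.096] yaw -32.13264912529073 tilt -0.9999450405986412 q [-0.738  0.704  1.528 -0.002  0.899 -0.176] op 0.7048533148735947 F [ 0.64  -0.164  0.353] t 6.6833
shift [ 0.095 -0.398  0.455]
shift [0.077 4.901 0.402]
turn -0.0023151639862136497
[[330.282 266.345]
 [420.619 353.453]]
```

View pics/w5.png

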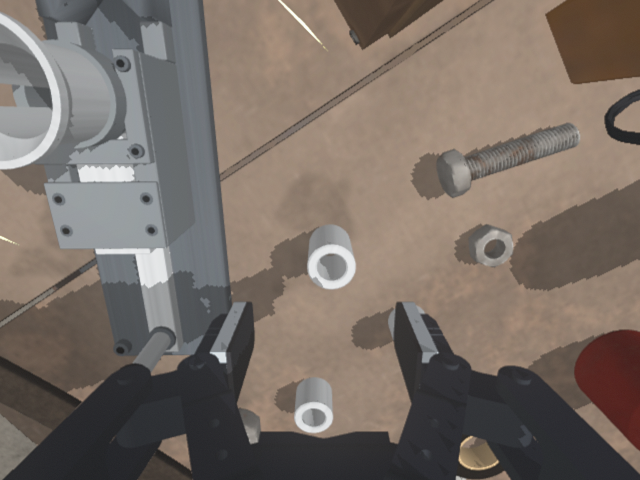

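```bash
python3 -m creep '[[[0.1,1.5,0.4],0,0.3],[[0.1,3,0.4],0,0.3],[[0.1,4,0.4],0,0.3],[[0.1,4.7,0.4],0,0.3],[[0.1,4.7,0.4],0,0.3],[[0.1,4.7,0.4],0,0.3]]'; python3 - <<'E'
from h import *
plan((.5384,-.3405,.047),yaw=-32)
E
```

```text
clock: 7.23
position: [0.5396, -0.3424, 0.0519]
orientation: [0.341, -0.613, 0.624, -0.343]
ft_force: [-0.0, -0.1, 0.4]
opening: 0.702
p [ 0.54  -0.342  0.052] yaw -32.17152992060353 tilt -0.9998717323789895 q [-0.739  0.774  1.533 -0.002  0.819 -0.176] op 0.7018441891773602 F [-0.019 -0.104  0.428] t 7.2333
shift [-0.098  0.485 -0.213]
turn -0.0029937618802158544
```

```bash
python3 -m creep '[[[-0.1,0.3,-0.2],0,0.3],[[-0.1,0.5,-0.2],0,0.3],[[-0.1,0.5,-0.2],0,1],[[-0.1,0.5,-0.2],0,1],[[-0.1,0.5,-0.2],0,1],[[-0.1,0.5,-0.2],0,1],[[-0.1,0.5,-0.2],0,1],[[-0.1,0.5,-0.2],0,1],[[-0.1,0.5,-0.2],0,1]]' 40; python3 - <<'E'
from h import *
from rig import robot
plan((.5384,-.3405,.047),yaw=-32)
r=robot.read_camera("wrist"); crop(r["color"],200,180,460,400,3,"w6.png")
r=robot.read_camera("scene"); crop(r["color"],310,215,480,395,3.3,"s6.png")
E
```

```text
clock: 7.98
position: [0.5385, -0.3406, 0.0469]
orientation: [0.341, -0.613, 0.624, -0.343]
ft_force: [-0.2, 0.3, -0.3]
opening: -0.003
p [ 0.539 -0.341  0.047] yaw -32.170576759849475 tilt -0.999871200293142 q [-0.738  0.779  1.539 -0.002  0.807 -0.175] op -0.0025759871846062652 F [-0.162  0.306 -0.261] t 7.9833
shift [ 0.001 -0.014 -0.017]
turn -0.0029771260867568735
```

View pics/w6.png

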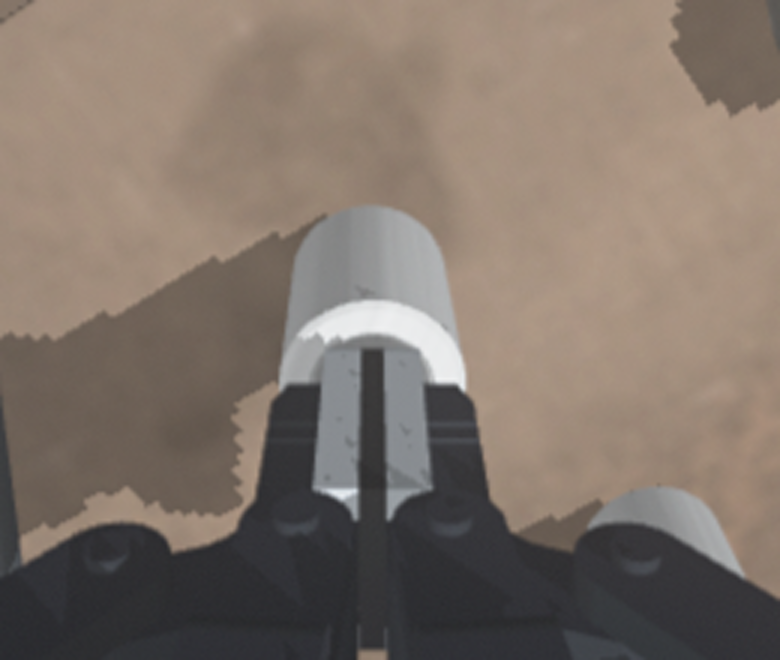

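View pics/s6.png

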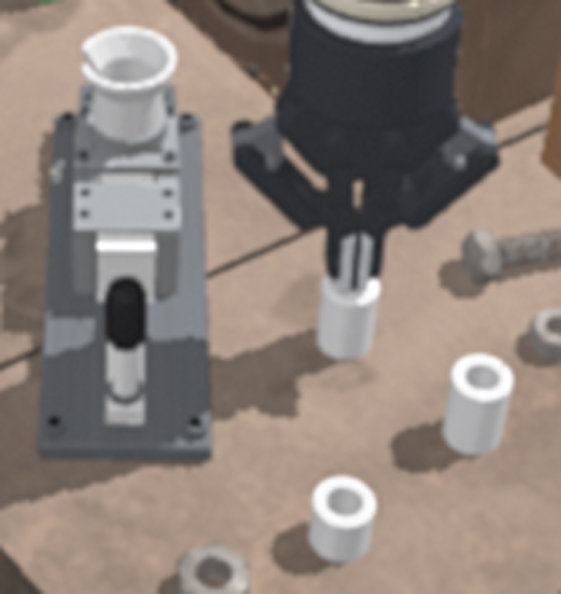

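```bash
python3 - <<'E'
from h import *
from rig import robot
o=robot.observe();p=o["position"];M=R.from_quat(o["orientation"]).as_matrix()
w=robot.read_camera("wrist");s=robot.read_camera("scene")
print(w["eye"]-p)
for r in (0,.01,.022): P=p+M[:,1]*r; print(r,P,"w",proj(w,P)[0]-[200,180],"s",proj(s,P)[0])
for q in ((.5384,-.3405,.042),(.555,-.4212,.042)): print("w",proj(w,q)[0]-[200,180],"s",proj(s,q)[0])
crop(s["color"],390,260,450,330,9,"s7.png")
crop(robot.read_camera("top")["color"],340,160,420,230,8,"t7.png")
E
```

```text
[0.04199242 0.07055558 0.14132728]
0 [ 0.53853703 -0.34054714  0.04685404] w [123.28968343 132.98683654] s [416.68416098 298.47919318]
0.01 [ 0.53864509 -0.3406652   0.03685532] w [123.29946272 121.93897388] s [416.27843044 302.75982443]
0.022 [ 0.53877476 -0.34080687  0.02485686] w [123.30984801 110.20649891] s [415.79889711 307.81910685]
w [122.81120677 127.49393763] s [416.354618   300.56830391]
w [236.711169   231.63937743] s [456.22080765 328.60650374]
```

View pics/s7.png

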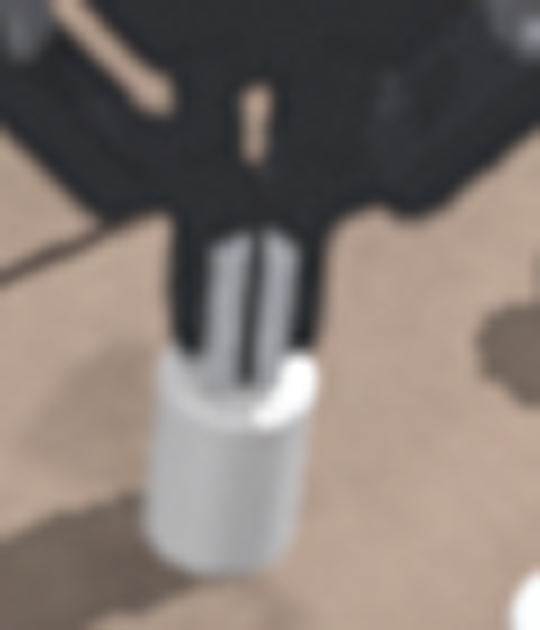

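```bash
python3 - <<'E'
from h import *
from rig import robot
o=robot.observe();p=o["position"];M=R.from_quat(o["orientation"]).as_matrix()
w=robot.read_camera("wrist");s=robot.read_camera("scene")
for x in (-.011,0,.011):
  for r in (-.02,-.01,0,.01,.022): P=p+M@np.array([x,r,0]); print(x,r,"w",(proj(w,P)[0]-[200,180])*3,"s",(proj(s,P)[0]-[390,260])*9)
E
```

```text
-0.011 -0.02 w [369.86361739 402.67829624] s [242.73620233 224.87897381]
-0.011 -0.01 w [369.90307558 364.23977282] s [239.05138743 264.44041241]
-0.011 0 w [369.93776627 330.44555621] s [235.41741511 303.45598763]
-0.011 0.01 w [369.96850428 300.50188189] s [231.83324029 341.93691968]
-0.011 0.022 w [370.00106265 268.78487553] s [227.59653377 387.42365633]
0 -0.02 w [369.96568615 478.72891355] s [247.67332852 267.66325918]
0 -0.01 w [369.99781286 436.41326519] s [243.92070021 307.28132266]
0 0 w [370.02614325 399.09794058] s [240.22031352 346.3478495 ]
0 0.01 w [370.05131268 365.94607308] s [236.5710851  384.87427728]
0 0.022 w [370.07804165 330.74005076] s [232.25805842 430.40870027]
0.011 -0.02 w [370.06278806 551.07876967] s [252.70088833 311.23122683]
0.011 -0.01 w [370.08822293 505.29016503] s [248.8785736  350.90140191]
0.011 0 w [370.1107169  464.79584796] s [245.10995112 390.01432802]
0.011 0.01 w [370.13075216 428.72777732] s [241.39389746 428.58166484]
0.011 0.022 w [370.15208165 390.32981507] s [237.00248805 474.15823105]
```

View pics/t7.png

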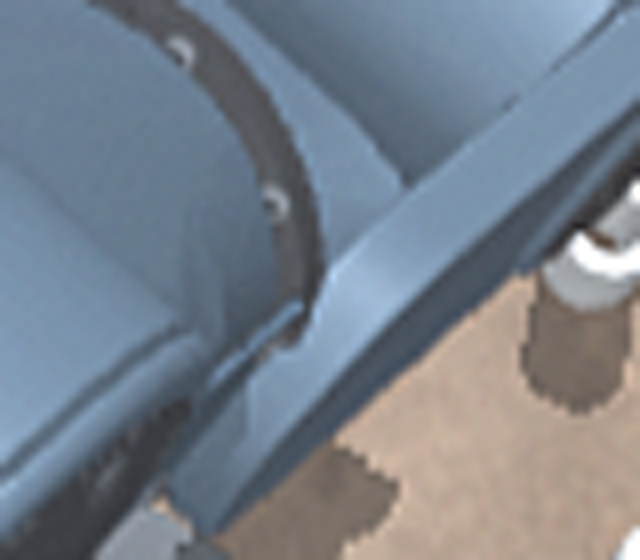

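```bash
python3 -m creep '[[[0,-1,0],0,0.3],[[0,-1,0],0,0.3],[[0,-1,0],0,0.3],[[0,-1,0],0,0.3],[[0,0,0],0,0.3],[[0,1,0],0,0.3],[[0,2.1,0],0,0.3],[[0,2.1,0],0,0.3],[[0,2.1,0],0,0.3]]'; python3 - <<'E'
from h import *
from rig import robot
plan((.5384,-.3405,.026),yaw=-32)
r=robot.read_camera("wrist"); crop(r["color"],200,180,460,400,3,"w8.png")
r=robot.read_camera("scene"); crop(r["color"],370,240,470,340,6,"s8.png")
E
```

```text
clock: 9.08
position: [0.5378, -0.34, 0.024]
orientation: [0.341, -0.615, 0.623, -0.343]
ft_force: [0.7, -0.2, 0.7]
opening: 0.695
p [ 0.538 -0.34   0.024] yaw -32.17574475870246 tilt -0.999921789325721 q [-0.738  0.814  1.545 -0.002  0.77  -0.175] op 0.69530285880272 F [ 0.737 -0.18   0.7  ] t 9.0833
shift [ 0.012 -0.2    0.08 ]
turn -0.003067324682480712
```

View pics/w8.png

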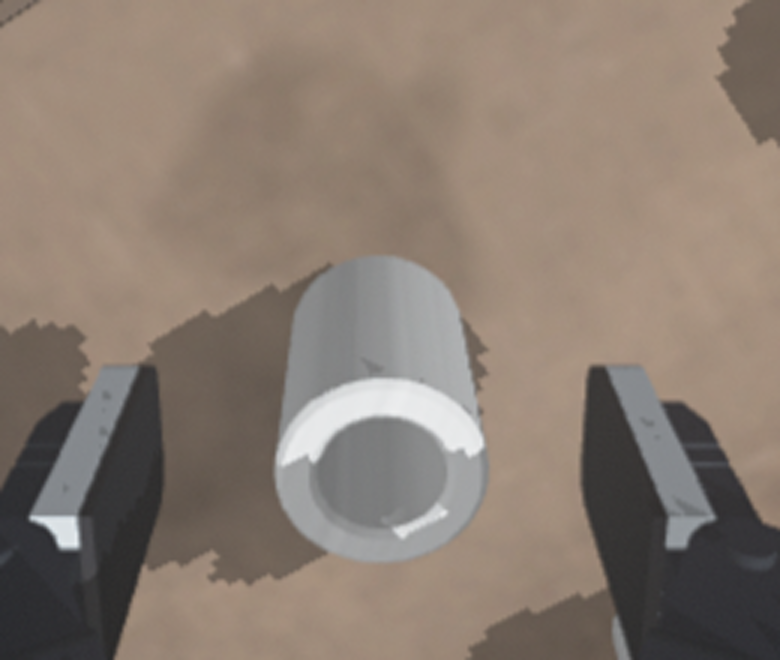

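View pics/s8.png

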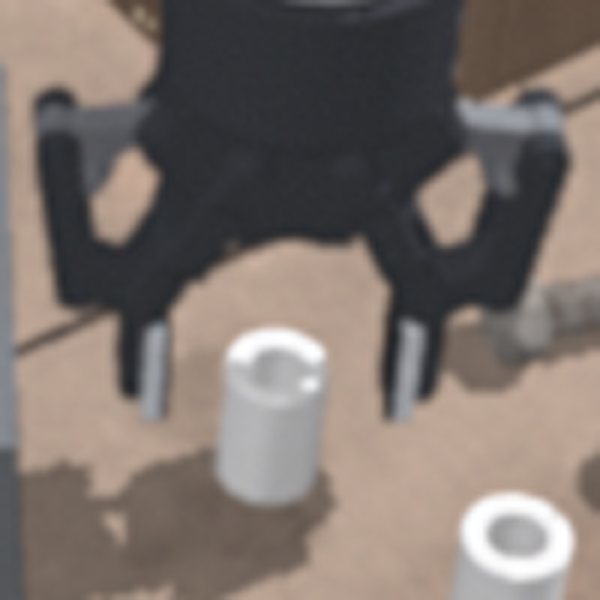

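```bash
python3 -m creep '[[[0,0.1,0.1],0,1],[[0,0.1,0.1],0,1],[[0,0.1,0.1],0,1],[[0,0.1,0.1],0,1],[[0,0.1,0.1],0,1],[[0,0.1,0.1],0,1],[[0,0.1,0.1],0,1]]' 40; python3 - <<'E'
from h import *
from rig import robot
plan((.5384,-.3405,.026),yaw=-32)
r=robot.read_camera("wrist"); crop(r["color"],200,180,460,400,3,"w9.png")
r=robot.read_camera("scene"); crop(r["color"],370,240,470,340,6,"s9.png")
E
```

```text
clock: 9.77
position: [0.5398, -0.3416, 0.0249]
orientation: [0.34, -0.613, 0.625, -0.343]
ft_force: [0.6, 1.0, 3.3]
opening: 0.312
p [ 0.54  -0.342  0.025] yaw -32.172644845191584 tilt -0.9998644592884802 q [-0.738  0.814  1.541 -0.002  0.77  -0.175] op 0.31198384627772563 F [0.635 1.047 3.332] t 9.7667
shift [-0.013 -0.11  -0.177]
turn -0.0030132209851892943
```

View pics/w9.png

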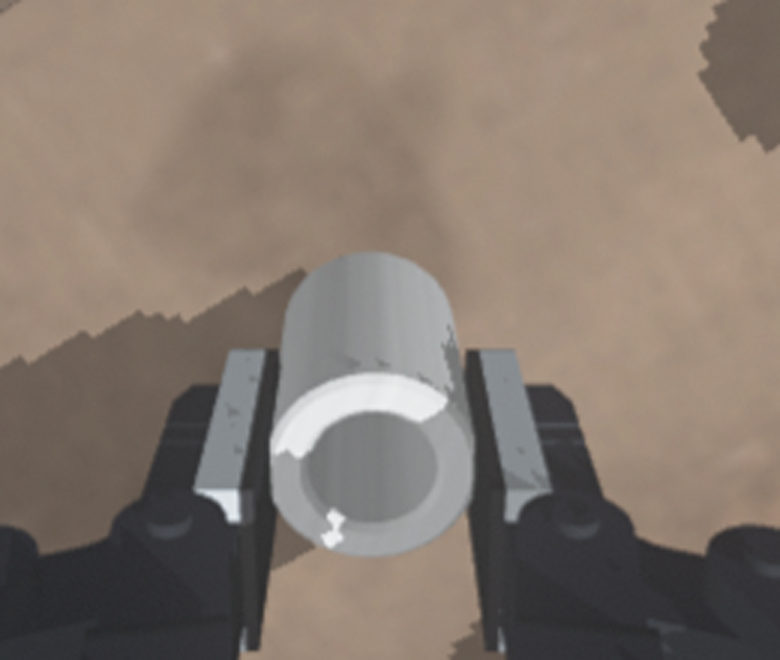

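View pics/s9.png

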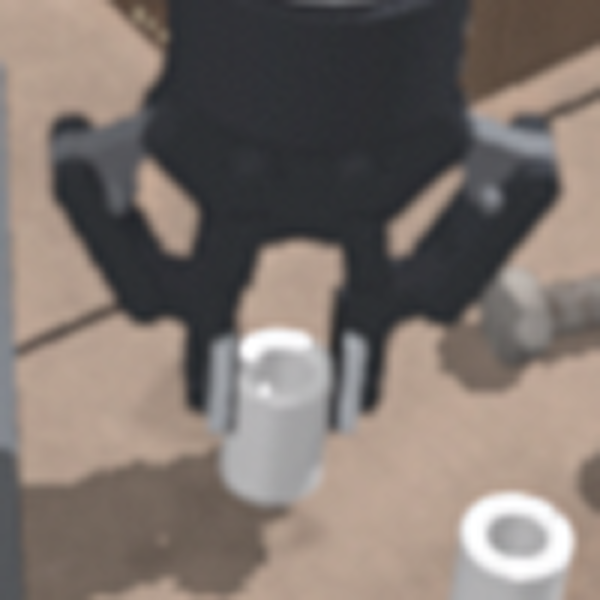

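```bash
python3 - <<'E'
from h import *
from rig import robot
o=robot.observe();p=o["position"];M=R.from_quat(o["orientation"]).as_matrix()
s=robot.read_camera("scene")
for z in (-.018,.018):
  for r in (-.005,0,.005,.01): print(z,r,[(proj(s,p+M@np.array([.011,r,zz]))[0]-[370,240])*6 for zz in (z,)])
plan((.5384,-.3405,.19),(.492,-.2043,.19),(.492,-.2043,.123),yaw=-32)
E
```

```text
-0.018 -0.005 [array([217.7242176 , 423.29813454])]
-0.018 0 [array([216.73064486, 435.88704056])]
-0.018 0.005 [array([215.74391374, 448.38926098])]
-0.018 0.01 [array([214.7639538 , 460.80568809])]
0.018 -0.005 [array([350.4468058 , 423.85466842])]
0.018 0 [array([348.99165437, 436.46804248])]
0.018 0.005 [array([347.54654387, 448.99438099])]
0.018 0.01 [array([346.11137071, 461.43458169])]
p [ 0.54  -0.342  0.025] yaw -32.17339592688921 tilt -0.9998647440735635 q [-0.738  0.814  1.541 -0.002  0.77  -0.175] op 0.31180817675903133 F [-0.68  -0.086  4.495] t 9.9167
shift [  0.056 -16.509   0.082]
shift [ -9.001 -16.725 -11.096]
shift [ -9.03  -10.026 -11.203]
turn -0.0030263298337641457
```

```bash
python3 -m creep '[[[0,-1,0],0,1],[[0,-3,0],0,1],[[0,-6,0],0,1],[[0,-9.5,0],0,1],[[0,-13,0],0,1],[[0,-16.5,0],0,1],[[-2,-16.8,-2.4],0,1],[[-4,-16.8,-4.9],0,1],[[-6,-16.8,-7.4],0,1],[[-8,-16.8,-9.8],0,1],[[-9,-16.8,-11],0,1],[[-9,-16.8,-11.1],0,1],[[-9,-16.8,-11.1],0,1]]' 40; python3 - <<'E'
from h import *
from rig import robot
plan((.492,-.2043,.15),(.492,-.2043,.117),yaw=-32)
r=robot.read_camera("wrist"); cv2.imwrite("pics/w10.png",r["color"])
r=robot.read_camera("scene"); crop(r["color"],290,130,410,270,4,"s10.png")
E
```

```text
clock: 11.0
position: [0.4915, -0.2033, 0.1909]
orientation: [0.341, -0.613, 0.624, -0.344]
ft_force: [0.1, 0.4, -0.7]
opening: 0.31
p [ 0.491 -0.203  0.191] yaw -32.078418518601005 tilt -0.9998714095176011 q [-0.6    0.454  1.72  -0.005  0.952 -0.038] op 0.31034229303281863 F [ 0.066  0.393 -0.651] t 11.0
shift [0.037 4.095 0.034]
shift [ 0.023  7.394 -0.017]
turn -0.001368661344124077
```

View pics/w10.png

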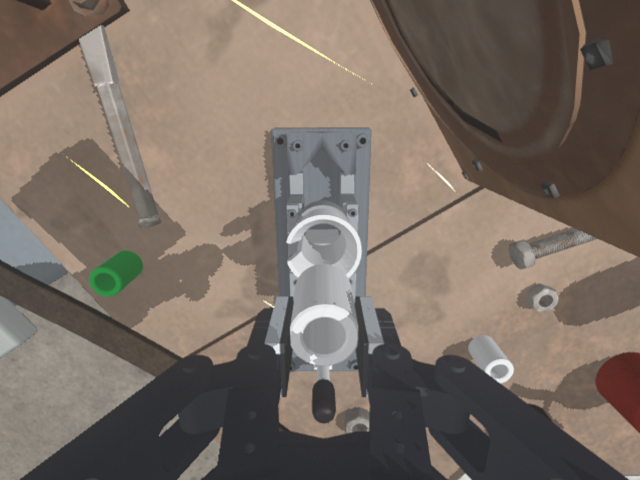

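View pics/s10.png

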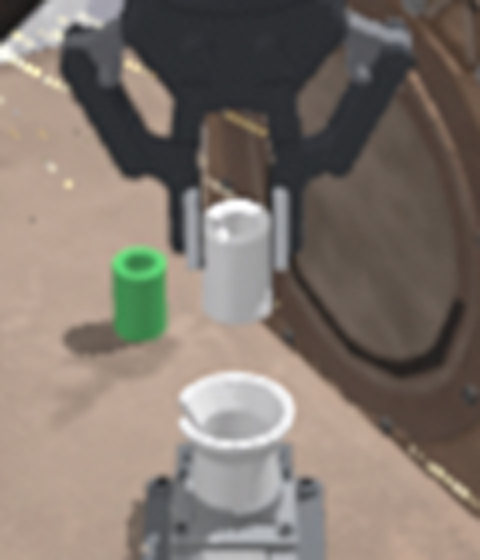

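```bash
python3 -m creep '[[[0,2,0],0,1],[[0,4,0],0,1],[[0,5,0],0,1],[[0,6,0],0,1],[[0,6.8,0],0,1],[[0,7.4,0],0,1],[[0,7.4,0],0,1]]' 40; python3 - <<'E'
from h import *
from rig import robot
plan((.492,-.2043,.117),yaw=-32)
r=robot.read_camera("scene"); crop(r["color"],290,130,410,270,4,"s11.png")
E
```

```text
clock: 11.68
position: [0.492, -0.2052, 0.116]
orientation: [0.341, -0.614, 0.624, -0.342]
ft_force: [-0.9, 3.2, -3.9]
opening: 0.311
p [ 0.492 -0.205  0.116] yaw -32.20839132874049 tilt -0.9999136347881502 q [-0.603  0.574  1.776 -0.005  0.779 -0.037] op 0.3110142618432095 F [-0.911  3.151 -3.902] t 11.6833
shift [-0.078 -0.102 -0.049]
turn -0.0036371148191276814
```

View pics/s11.png

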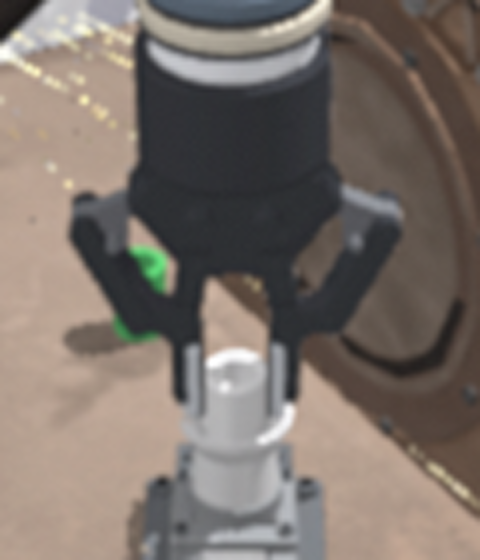

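```bash
python3 -m creep '[[[0,0,0],0,0.3],[[0,0,0],0,0.3],[[0,0,0],0,0.3],[[0,0,0],0,0.3],[[0,-2,0],0,0.3],[[0,-5,0],0,0.3],[[0,-8,0],0,0.3],[[0,-8,0],0,0.3]]'; python3 - <<'E'
from h import *
from rig import robot
plan((.555,-.4212,.195),(.555,-.4212,.1),yaw=-32)
r=robot.read_camera("scene"); crop(r["color"],290,130,410,270,4,"s12.png")
r=robot.read_camera("wrist"); cv2.imwrite("pics/w12.png",r["color"])
E
```

```text
clock: 12.4
position: [0.4951, -0.2068, 0.2019]
orientation: [0.339, -0.61, 0.628, -0.345]
ft_force: [1.7, -0.4, 0.9]
opening: 0.698
p [ 0.495 -0.207  0.202] yaw -32.18447663435579 tilt -0.9996575136445739 q [-0.602  0.441  1.705 -0.005  0.97  -0.038] op 0.6984470900273134 F [ 1.692 -0.387  0.917] t 12.4
shift [14.946  1.188 16.466]
shift [14.899 10.685 16.222]
turn -0.00321972466250646
```

View pics/w12.png

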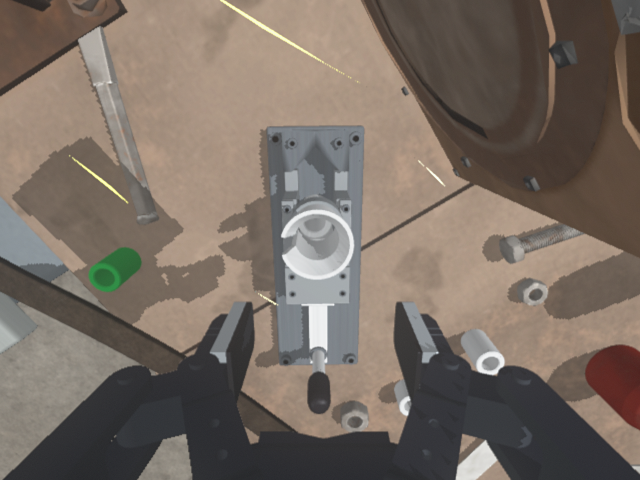

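View pics/s12.png

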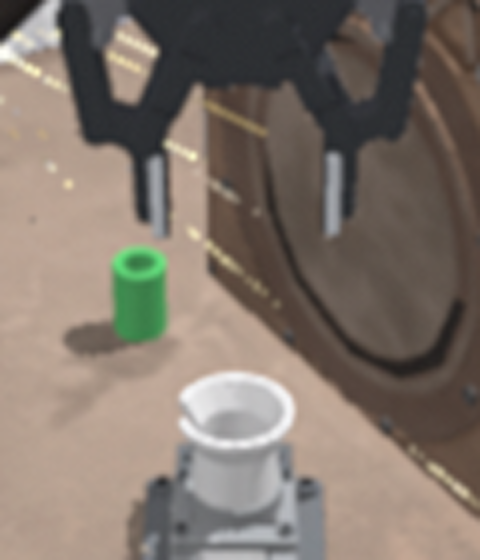

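```bash
python3 -m creep '[[[2.5,0.5,2.7],0,0.3],[[5,0.7,5.4],0,0.3],[[7.5,0.9,8.1],0,0.3],[[10,1,10.8],0,0.3],[[12.5,1.1,13.5],0,0.3],[[14.9,1.2,16.3],0,0.3],[[14.9,4,16.3],0,0.3],[[14.9,7.5,16.3],0,0.3],[[14.9,10.5,16.3],0,0.3],[[14.9,10.5,16.3],0,0.3],[[14.9,10.5,16.3],0,0.3]]'; python3 - <<'E'
from h import *
from rig import robot
plan((.555,-.4212,.1),(.555,-.4212,.025),yaw=-32)
r=robot.read_camera("wrist"); cv2.imwrite("pics/w13.png",r["color"]); print(proj(r,(.555,-.4212,.042)))
E
```

```text
clock: 13.42
position: [0.5505, -0.4179, 0.0929]
orientation: [0.341, -0.615, 0.623, -0.343]
ft_force: [0.6, -0.3, 0.5]
opening: 0.701
p [ 0.551 -0.418  0.093] yaw -32.20647127750503 tilt -0.9999429476055111 q [-0.81   0.772  1.367 -0.     0.992 -0.248] op 0.7005714383905285 F [ 0.638 -0.324  0.546] t 13.4167
shift [ 0.047 -0.702  0.562]
shift [0.027 6.797 0.485]
turn -0.0036036036032619425
[[332.242 267.672]]
```

View pics/w13.png

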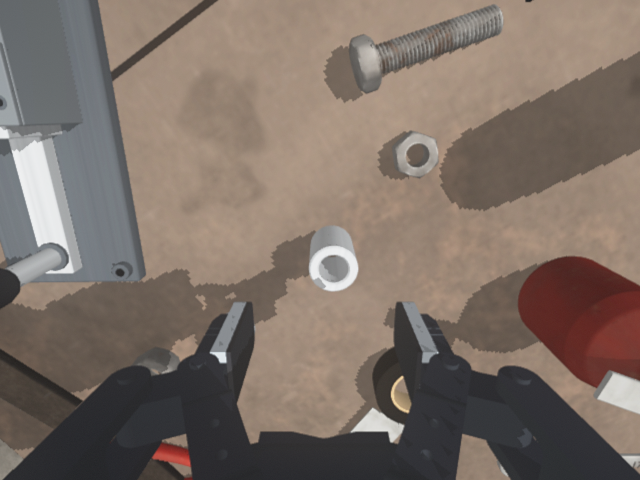

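```bash
python3 -m creep '[[[0,2,0.4],0,0.3],[[0,4,0.4],0,0.3],[[0,5.5,0.4],0,0.3],[[0,6.6,0.4],0,0.3],[[0,6.6,0.4],0,0.3],[[0,6.6,0.4],0,0.3]]'; python3 - <<'E'
from h import *
plan((.555,-.4212,.025),yaw=-32)
E
```

```text
clock: 13.97
position: [0.5564, -0.4222, 0.03]
orientation: [0.34, -0.613, 0.625, -0.343]
ft_force: [0.3, 0.2, 0.9]
opening: 0.701
p [ 0.556 -0.422  0.03 ] yaw -32.181816863383645 tilt -0.9998627243646454 q [-0.809  0.862  1.372 -0.     0.89  -0.247] op 0.7011037478173564 F [0.253 0.192 0.9  ] t 13.9667
shift [-0.013  0.5   -0.178]
turn -0.0031733029016930755
```

```bash
python3 -m creep '[[[0,0.4,-0.2],0,0.3],[[0,0.4,-0.2],0,0.3],[[0,0.4,-0.2],0,1],[[0,0.4,-0.2],0,1],[[0,0.4,-0.2],0,1],[[0,0.4,-0.2],0,1],[[0,0.4,-0.2],0,1],[[0,0.4,-0.2],0,1]]' 40; python3 - <<'E'
from h import *
from rig import robot
plan((.555,-.4212,.19),(.492,-.2043,.19),(.492,-.2043,.117),yaw=-32)
r=robot.read_camera("scene"); crop(r["color"],390,260,500,370,5,"s14.png")
E
```

```text
clock: 14.63
position: [0.555, -0.4215, 0.0268]
orientation: [0.34, -0.613, 0.625, -0.343]
ft_force: [-0.4, -0.1, 4.5]
opening: 0.309
p [ 0.555 -0.421  0.027] yaw -32.183058885112935 tilt -0.9998450656205073 q [-0.809  0.865  1.378 -0.     0.881 -0.247] op 0.30905131028126476 F [-0.375 -0.072  4.516] t 14.6333
shift [  0.051 -16.32    0.258]
shift [-14.95  -16.675 -16.624]
shift [-14.982  -9.376 -16.748]
turn -0.0031949802702506214
```

View pics/s14.png

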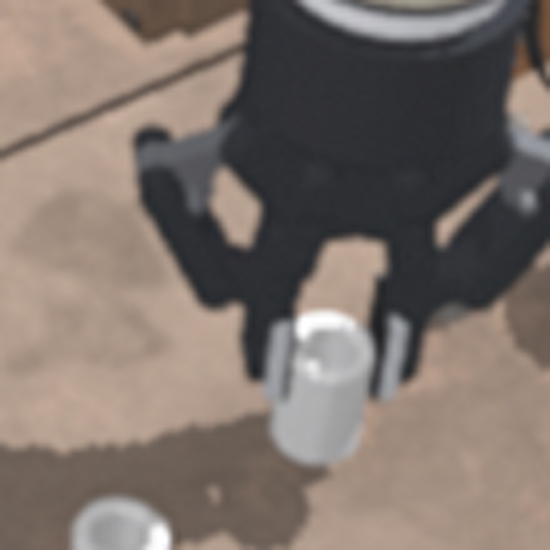

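```bash
python3 -m creep '[[[0,-1,0],0,1],[[0,-3,0],0,1],[[0,-6,0],0,1],[[0,-9.5,0],0,1],[[0,-13,0],0,1],[[0,-16.5,0],0,1],[[-2.5,-16.8,-2.8],0,1],[[-5,-16.8,-5.6],0,1],[[-7.5,-16.8,-8.4],0,1],[[-10,-16.8,-11.2],0,1],[[-12.5,-16.8,-14],0,1],[[-14.4,-16.8,-16],0,1],[[-15,-16.8,-16.6],0,1],[[-15,-16.8,-16.6],0,1],[[-15,-16.8,-16.6],0,1]]' 40; python3 - <<'E'
from h import *
from rig import robot
plan((.492,-.2043,.118),yaw=-32)
r=robot.read_camera("wrist"); cv2.imwrite("pics/w15.png",r["color"])
E
```

```text
clock: 15.93
position: [0.4932, -0.2046, 0.1916]
orientation: [0.34, -0.612, 0.626, -0.344]
ft_force: [0.7, -0.4, -0.4]
opening: 0.31
p [ 0.493 -0.205  0.192] yaw -32.1289332778087 tilt -0.9998052232494568 q [-0.6    0.454  1.717 -0.005  0.951 -0.036] op 0.3104483807801754 F [ 0.683 -0.425 -0.409] t 15.9333
shift [-0.001  7.359 -0.261]
turn -0.0022503102131503313
```

View pics/w15.png

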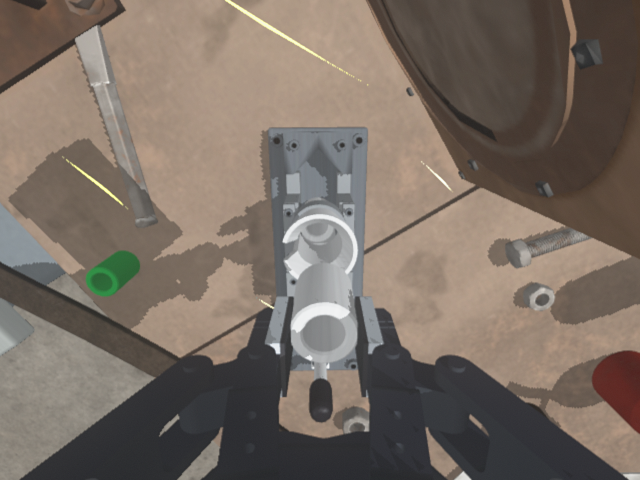

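```bash
python3 -m creep '[[[0,2,-0.1],0,1],[[0,4,-0.1],0,1],[[0,5,-0.1],0,1],[[0,6,-0.1],0,1],[[0,6.8,-0.1],0,1],[[0,7.2,-0.1],0,1],[[0,7.2,-0.1],0,1]]' 40; python3 - <<'E'
from h import *
from rig import robot
plan((.492,-.2043,.117),yaw=-32)
r=robot.read_camera("scene"); crop(r["color"],290,130,410,270,4,"s16.png")
E
```

```text
clock: 16.57
position: [0.4918, -0.2048, 0.1186]
orientation: [0.341, -0.614, 0.624, -0.342]
ft_force: [-2.0, 3.3, -3.3]
opening: 0.308
p [ 0.492 -0.205  0.119] yaw -32.23022959089977 tilt -0.9998999859276673 q [-0.602  0.569  1.776 -0.006  0.783 -0.036] op 0.30776442771379964 F [-1.969  3.332 -3.279] t 16.5667
shift [-0.059  0.161 -0.013]
turn -0.0040182643967205224
```

View pics/s16.png

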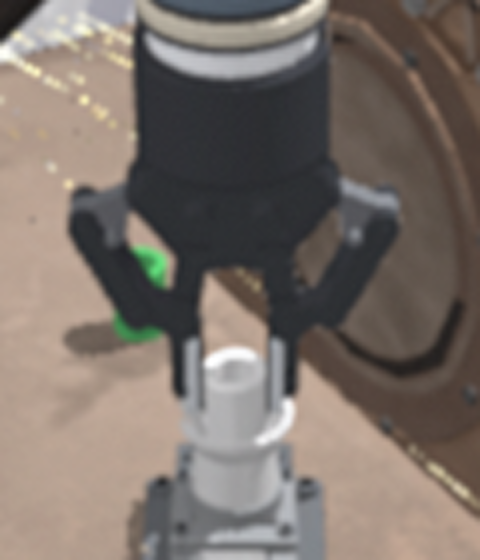

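```bash
python3 -m creep '[[[0,0,0],0,0.3],[[0,0,0],0,0.3],[[0,0,0],0,0.3],[[0,0,0],0,0.3],[[0,-2,0],0,0.3],[[0,-5,0],0,0.3],[[0,-8,0],0,0.3],[[0,-8,0],0,0.3]]'; python3 - <<'E'
from h import *
from rig import robot
plan((.415,-.332,.2),(.415,-.332,.083),yaw=-32)
r=robot.read_camera("scene"); crop(r["color"],290,180,390,360,4,"s17.png")
r=robot.read_camera("wrist"); pickle.dump(r,open("w17.pkl","wb")); crop(r["color"],250,110,390,310,4,"w17.png")
E
```

```text
clock: 17.28
position: [0.4949, -0.2065, 0.2044]
orientation: [0.339, -0.61, 0.628, -0.345]
ft_force: [-0.2, -1.3, 0.7]
opening: 0.699
p [ 0.495 -0.207  0.204] yaw -32.20814752227782 tilt -0.9996219466028334 q [-0.601  0.436  1.704 -0.005  0.974 -0.037] op 0.6986459332301881 F [-0.202 -1.349  0.733] t 17.2833
shift [14.875  0.519 -0.087]
shift [14.814 12.215 -0.403]
turn -0.003632859593616074
```

View pics/w17.png

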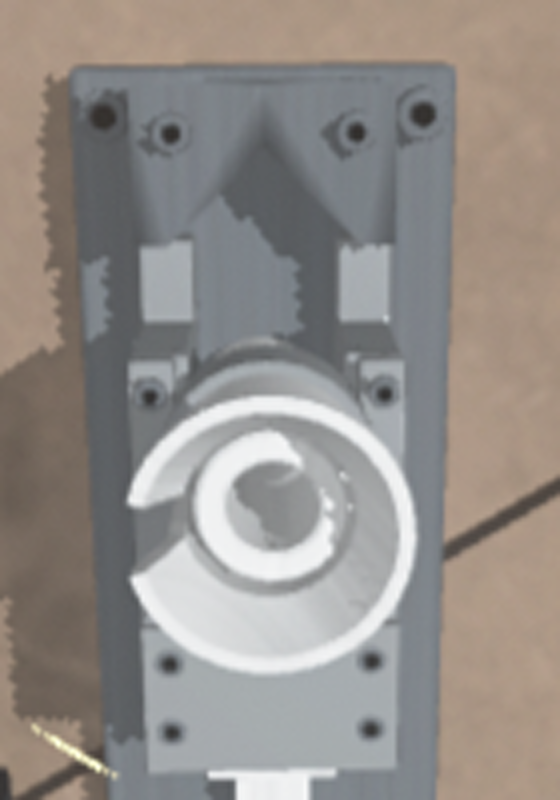

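View pics/s17.png

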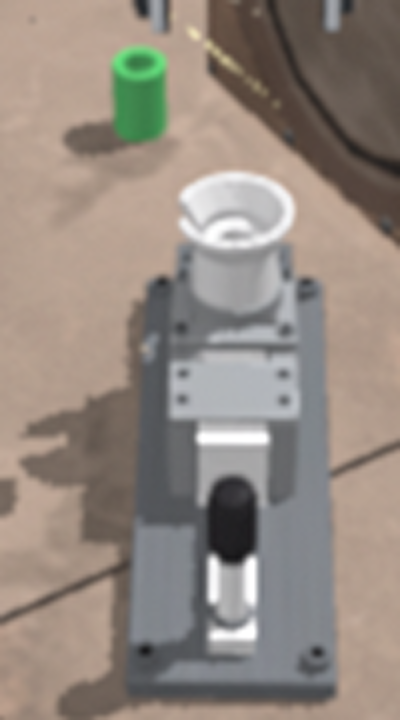

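```bash
python3 -m creep '[[[3.5,0.2,0],0,0.3],[[7,0.4,0],0,0.3],[[10.5,0.5,0],0,0.3],[[13.5,0.5,0],0,0.3],[[14.7,0.5,-0.3],0,0.3],[[14.7,3.5,-0.3],0,0.3],[[14.7,6.5,-0.3],0,0.3],[[14.7,9,-0.3],0,0.3],[[14.7,10,-0.3],0,0.3],[[14.7,10,-0.3],0,0.3],[[14.7,10,-0.3],0,0.3]]'; python3 - <<'E'
from h import *
from rig import robot
plan((.4139,-.330,.1),(.4139,-.330,.076),yaw=-32)
r=robot.read_camera("wrist"); crop(r["color"],180,200,480,420,2.6,"w18.png")
E
```

```text
clock: 18.3
position: [0.4126, -0.3285, 0.1005]
orientation: [0.34, -0.613, 0.625, -0.343]
ft_force: [-0.5, 0.1, -0.2]
opening: 0.701
p [ 0.413 -0.328  0.101] yaw -32.199170641032495 tilt -0.9998467493838458 q [-0.885  0.594  1.804  0.002  0.727 -0.325] op 0.7011462991383465 F [-0.481  0.132 -0.159] t 18.3
shift [0.062 0.055 0.189]
shift [0.052 2.455 0.149]
turn -0.003476183459324511
```

View pics/w18.png

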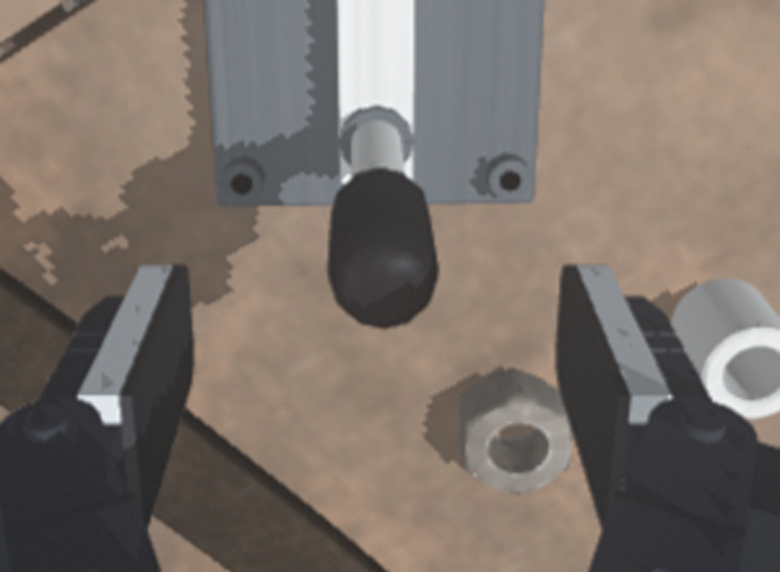

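```bash
python3 -m creep '[[[0,1.2,0.1],0,0.3],[[0,2.4,0.1],0,0.3],[[0,2.4,0.1],0,0.3],[[0,2.4,0.1],0,1],[[0,2.4,0.1],0,1],[[0,2.4,0.1],0,1],[[0,2.4,0.1],0,1],[[0,2.4,0.1],0,1],[[0,2.4,0.1],0,1],[[0,2.4,0.1],0,1]]' 50; python3 - <<'E'
from h import *
plan(yaw=-32)
E
python3 -m creep '[[[-0.3,0,0],0,1],[[-0.7,0,0],0,1],[[-1.1,0,0],0,1],[[-1.5,0,0],0,1],[[-1.9,0,0],0,1],[[-2.3,0,0],0,1],[[-2.7,0,0],0,1],[[-3,0,0],0,1],[[-3.3,0,0],0,1],[[-3.5,0,0],0,1]]'; python3 - <<'E'
from h import *
from rig import robot
plan()
p=robot.observe()["position"]; f=np.array([.528,.849,0]); print((p-np.array([.492,-.2043,.11]))@f, robot.observe()["ft_force"]@f)
r=robot.read_camera("wrist"); cv2.imwrite("pics/w19.png",r["color"])
E
```

```text
clock: 19.18
position: [0.414, -0.3297, 0.0788]
orientation: [0.34, -0.612, 0.626, -0.343]
ft_force: [-1.9, 0.7, 7.2]
opening: 0.206
p [ 0.414 -0.33   0.079] yaw -32.1581269001548 tilt -0.9998071871667641 q [-0.884  0.633  1.812  0.001  0.676 -0.324] op 0.20631070628170284 F [-1.897  0.686  7.215] t 19.1833
turn -0.0027598350436735565
clock: 20.02
position: [0.432, -0.3008, 0.0789]
orientation: [0.341, -0.612, 0.626, -0.343]
ft_force: [-4.1, -3.9, -0.8]
opening: 0.205
p [ 0.432 -0.301  0.079] yaw -32.08527804448557 tilt -0.9998039945634836 q [-0.819  0.631  1.819 -0.004  0.672 -0.256] op 0.2052225753882341 F [-4.077 -3.927 -0.82 ] t 20.0167
-0.11358995326672361 -5.486326420515315
```

View pics/w19.png

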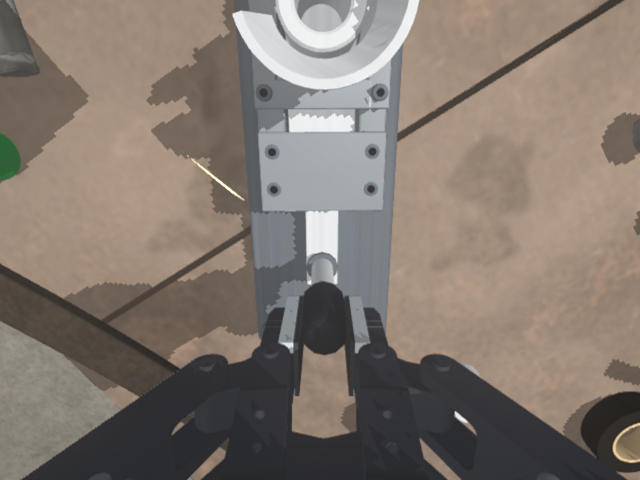

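Moved 34 mm at about 5 N. Push on to the stop.

```bash
python3 -m creep '[[[-0.2,0,0],0,1],[[-0.4,0,0],0,1],[[-0.6,0,0],0,1],[[-0.7,0,0],0,1],[[-0.7,0,0],0,1],[[-0.7,0,0],0,1]]'; python3 - <<'E'
from h import *
from rig import robot
plan()
p=robot.observe()["position"]; f=np.array([.528,.849,0]); print((p-np.array([.492,-.2043,.11]))@f, robot.observe()["ft_force"]@f)
E
```

```text
clock: 20.57
position: [0.434, -0.2977, 0.079]
orientation: [0.344, -0.61, 0.626, -0.342]
ft_force: [-10.9, -12.9, -4.3]
opening: 0.204
p [ 0.434 -0.298  0.079] yaw -31.916103353963774 tilt -0.999754316198694 q [-0.809  0.631  1.819 -0.012  0.671 -0.243] op 0.20362218087908035 F [-10.905 -12.905  -4.3  ] t 20.5667
-0.10996534919497096 -16.714366655518685
```

```bash
python3 -m creep '[[[0,0,0],0,0.3],[[0,0,0],0,0.3],[[0,0,0],0,0.3],[[0,0,0],0,0.3],[[0,-2,0],0,0.3],[[0,-5.5,0],0,0.3],[[0,-9,0],0,0.3],[[0,-12.5,0],0,0.3],[[-2,-15,0],0,0.3],[[-5,-17,0],0,0.3],[[-8,-18,0],0,0.3],[[-8,-18,0],0,0.3],[[-8,-18,0],0,0.3]]'; python3 - <<'E'
from h import *
from rig import robot
plan()
r=robot.read_camera("wrist"); pickle.dump(r,open("w20.pkl","wb")); cv2.imwrite("pics/w20.png",r["color"])
r=robot.read_camera("scene"); pickle.dump(r,open("s20.pkl","wb"));crop(r["color"],300,190,480,395,2.9,"s20.png")
E
```

```text
clock: 21.65
position: [0.4756, -0.2245, 0.2589]
orientation: [0.345, -0.609, 0.626, -0.344]
ft_force: [0.5, -0.7, -1.5]
opening: 0.698
p [ 0.476 -0.225  0.259] yaw -31.69967918495225 tilt -0.9997161236756522 q [-0.648  0.354  1.661 -0.012  1.105 -0.089] op 0.6979020696529671 F [ 0.461 -0.689 -1.534] t 21.65
```

View pics/w20.png

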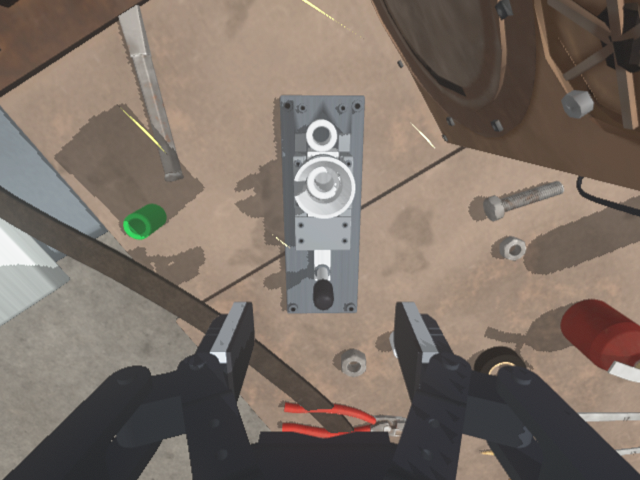

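View pics/s20.png

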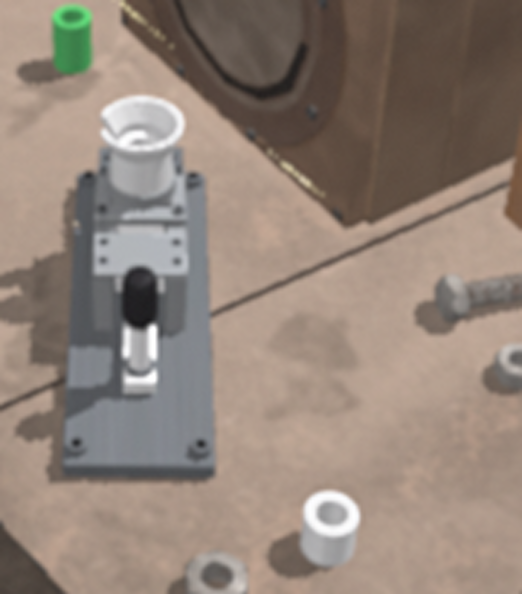

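```bash
python3 - <<'E'
from h import *
w=ld("w20");s=ld("s20")
def ell(c,x0,y0,x1,y1,th):
    g=c["color"][y0:y1,x0:x1].min(2); k=max(cv2.findContours((g>th).astype(np.uint8),cv2.RETR_EXTERNAL,cv2.CHAIN_APPROX_NONE)[0],key=len)
    e=cv2.fitEllipse(k); return np.array(e[0])+[x0,y0],e[1]
M=np.array([.492,-.2043]);f=np.array([.528,.849]);x=np.array([.849,-.528])
def rel(P): d=P[:2]-M; return d@x*1000,d@f*1000
c,a=ell(w,300,115,345,151,170); print("nest px",c,a,rel(onz(w,*c,.054)))
c,a=ell(w,285,150,360,222,170); print("mouth",c,a,rel(onz(w,*c,.112)))
c,a=ell(s,402,357,426,386,200); print("short",c,onz(s,*c,.028))
crop(w["color"],270,90,375,320,2.6,"w21.png")
E
```

```text
nest px [321.20525932 135.28507233] (30.164878845214844, 31.111286163330078) (np.float64(-1.239692335065259), np.float64(35.70459818862691))
mouth [325.11217117 183.74458313] (54.68101119995117, 62.57686233520508) (np.float64(0.9901972653095737), np.float64(2.7314302923499594))
short [413.86765003 366.82463455] [ 0.46196052 -0.43888787  0.028     ]
```

View pics/w21.png

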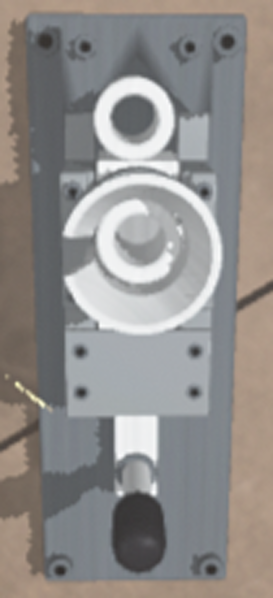

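```bash
python3 -c "
from rig import robot
print(robot.finish_job())"
```

```text
the job is handed in; nothing more can be done
None
```

I drew the shuttle back to its stop, loaded the two 42 mm spacers into the tube, pushed the shuttle home and handed the job in at about 21.7 s. No verdict was given.

**Last checks:**
- **Shuttle:** it travelled 37.8 mm to the hard stop at about 17 N, with the grip point 110 mm from the tube axis.
- **Nest:** a spacer stands upright in it. I measured its centre at about (-1.2, 35.7) mm from the tube axis, against the nominal (0, 36.9). That is within the 3 mm limit and close to the camera error.
- **Tube:** the other spacer is visible inside it, apparently upright. I judged this by eye and did not measure its height or centring after the push.
- **Stack before the push:** the top spacer sat roughly 16 mm below the rim, as expected for two end to end. I read this from the apparent size of its ring in the picture.
- **Short spacer:** it has not moved; its image position matches the first picture to within 0.1 pixel.
- **Arm:** the gripper is open and clear above the feeder.

**What failed or disagreed:**
- **First grasp missed:** the fingers closed just above spacer A without moving it. In the pictures the fingertips lie about level with the reported TCP, not 22 mm ahead of it as `robot.tip_reach` says. I gripped about 22 mm lower after that, and both pick-ups worked first time.
- **Position error:** moves ended up to about 7 mm from where I commanded, so I corrected from the measured pose before most grips.
- **Tube mouth:** re-measured in the last wrist picture, it came out about 1 mm across and 2.7 mm along the feed from its first position. I put this down to the sight slot and funnel distorting the outline.

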